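Clip the test weight onto the pull-test ring

TASK

Ready the pull test: the blue test weight with the snap hook lies on its side; first stand it upright on its base on the free bench top and let go. Then take it again and clip it to the level steel D-ring of the grey bracket, pushing the hook's brass gate against the ring's free bar until the bar is inside and the gate snaps shut, and leave the weight hanging still from the ring by its hook. Do not disturb the jar, the tin and the solder spool.

Things in the scene. Friction and masses are not known exactly. Their poses are not given: they have to be found in the camera images.
- weight: loose test weight with snap hook on top, about 0.43 kg. Own frame as when upright: origin at the centre of its underside, z up through block, hook and tab, x to the gate side, y across the flat hook. Blue block 44 x 44 x 48 high; neck 16 thick to z 60; hook z 60 to 132, 46 wide (x), 10 thick (y). Starts lying on its side: y down, z level, roughly to world +y; centre line 22 mm above the bench
- gate (a joint): brass gate of the hook, hinged at x = 17, z = 66 mm of the weight, upright when shut, tip at z = 100, 8 mm thick. 0 = shut; swings inward (to -x of the weight) to 0.95 rad. Its spring shuts it; 2 to 5 N near the tip opens it. A bar that has gone in holds it open until the bar is above the tip's reach (weight z 104 or more)
- tab (a point): middle of the yellow grip tab on top of the hook: 30 (x) x 12 (y) x 42 high, from 128 to 170 mm above the weight's underside; this point at 150 mm, on the weight's axis. The bench where the weight starts, around world (0.43, 0.33), is free to stand it on
- bracket: fixed grey pull-test bracket; origin on the bench below the middle of the ring's free bar; x from the bar back to the post, y along the bar, z up. Foot plate 8 high, x 40 to 112 mm, y +-55; post x 50 to 72, 56 wide, up to z 161. Nothing stands in front of (x below -4) or above the ring
- ring_bar (a point): middle of the free bar of the level D-ring, 143 mm above the bench, axes as the bracket's. Ring of 8 mm round steel, 66 wide over all (y), from its seat on the post at x = 42 mm forward to this bar at x = 0, which is straight for y +-22
- jar: loose white jar with a blue lid, 61 mm across, 73 high, a bystander; origin at the centre of its underside
- tin: loose flat tin with a red lid, 53 mm across, 20 high, a bystander; origin at the centre of its underside
- spool: loose green and white solder spool, 55 mm across, 30 high, a bystander; origin at the centre of its underside
- bow (a point): seat under the peak of the hook's bow, where the centre of an 8 mm bar rests when the weight hangs: on the weight's axis, 118 mm above its underside. Hook of 10 mm round steel: spine at x = -18 mm (inner face -13), nose on the gate side at x = 17, its end at z = 103; the mouth (z 66 to 103) is closed by the gate. A bar goes in below the nose, towards -x

How it is judged:
On the way, in this order (a step that is already met when the one before it is completed fails the run):
1. the weight stands upright on its base on the bench, let go (angle between weight's own z axis and vertical below 0.06 rad and height (world z) of weight below 0.006 m and height (world z) of tab above 0.14 m and contact force between the fingers and weight below 0.1 N and linear speed of weight below 0.03 m/s), for 0.2 s.
2. the ring's free bar pushes the gate open (value of joint gate above 0.25 rad and contact force between weight and bracket above 1 N), for 0.05 s.
At the end, for the whole second after the job is handed in: the ring's free bar lies inside the hook under its bow (104 to 124 mm above the weight's underside, within 12 mm of its axis, 22 mm of the bar's middle), gate shut (below 0.08 rad), weight 10 mm or more off the bench, within 0.3 rad of upright, at rest, let go (value of joint gate below 0.08 rad and x of ring_bar in the frame of weight between -0.012 and 0.012 m and z of ring_bar in the frame of weight between 0.104 and 0.124 m and y of ring_bar in the frame of weight between -0.022 and 0.022 m and height (world z) of weight above 0.01 m and angle between weight's own z axis and vertical below 0.3 rad and height (world z) of tab above 0.14 m and linear speed of weight below 0.05 m/s and contact force between the fingers and weight below 0.1 N); the robot touches nothing.
It fails at once if the jar, the tin or the spool moved by more than 30 mm (distance of any of jar, tin, spool from where it was at the start of the episode above 0.03 m).
It also fails if it takes over 59 s, if anything falls off the work surface, if the arm or the gripper's body presses on something with over 40 N, if the wrist force passes 120 N, or if a joint passes its speed limit or range.

ROBOT

A 6-joint arm with a two-finger parallel gripper is mounted at the origin on a cart in front of the work surface, level with it; the furniture and walls round the work are solid. World frame = base frame: x ahead of the robot, y to its left, z up, the work surface at z = 0. Lengths are in m, angles in rad, forces in N, time in s.
With the tool pointing down it reaches from about 0.3 to 0.875 m from the base axis. Payload 6.4 kg.
Tool frame: the origin (TCP) lies on the front face of the gripper's body, between the roots of the fingers; the fingertips stand 73 mm ahead of it and the grasp point (between the pads) lies ctrl.pinch_z ahead of it (ctrl.pinch_z is the distance from the TCP to the grasp point, in m); z points along the fingers, x is the direction in which the jaws open and shut, and the axes are right-handed (so a half turn about z gives the same grasp; the last joint's range is limited). The gripper opens to 85 mm and grips with 20 to 120 N. Pads are 22 mm wide; open, the fingers measure 114 mm over their backs; the gripper's body (76 mm by 85 mm) begins 54 mm behind the grasp point. The pads swing forward as they close: fully open they stand 13 mm farther back than shut.
Start: joints at [0.96, 0.181, 1.607, -0, 1.354, -0.206], TCP at [0.226, 0.529, 0.304] pointing down, gripper open.
Joint ranges: [-2.99, 2.99], [-0.89, 2.07], [0.3, 2.58], [-1.14, 4.28], [0, 2.63], [-3.12, 3.12]. Speed limits (rad/s): [2.57, 2.57, 3.01, 3.14, 3.14, 3.14].

INTERFACE

Orientations are given as a unit quaternion [w, x, y, z].
In Python, from bench import ctrl gives the robot as it stands.
- The arm moves only by the tool move_arm, never from a script. Its argument "rows" is text: rows parted by semicolons, each of 7 numbers parted by spaces: the shift along the tool's x, y, z in cm, then the turn, a rotation vector about the tool's x, y, z in degrees, then the opening, from 0 (shut) to 1 (fully open). In form: x y z rx ry rz grip; .... A call has 1 to 20 rows; each row shifts and turns the commanded pose from where the row before left it, along the tool's axes as they then stand; what a row does not reach is not made up. A row lasts 1/10 s, in which the tool goes at most 50 mm and 8.59 degrees, less where a joint would pass 70% of its speed; a pose out of reach is approached as far as the arm can. A call with a gripper value outside its range is refused whole. The fingers move at their own pace and stop on an object; the grip force is fixed at half the most. Time passes only in rows, so rows that do not move let the fingers close. It gives the time, the measured TCP pose, the force and the opening at its end, in the units of the state.
- ctrl.get_obs(): the state, without advancing time (a new reading comes with each control period).
- ctrl.camera(name): name is "scene" or "top" or "wrist"; returns a dict with "color" (480x640x3 uint8, blue, green, red), "fx", "fy", "cx", "cy" (pixels), "k1" (the pictures are not rectified: a ray, as slopes to the right and down, at radius r is drawn at 1 + k1 r^2 times it, then the intrinsics apply), "rvec" (rotation vector, rad) and "tvec" (3), from world to camera coordinates, as OpenCV has them. Camera axes: x right, y down, z forward; pixel columns grow to the right and rows downward; lengths in m; the calibration is good to about 2 mm. A picture is of the moment at which its call begins. There is no depth.
- ctrl.hand_in(): hands the job in, once; it reports no verdict.
Trained networks look in the newest picture that a camera, given by its name, has taken for a name from the list of things; names that differ only in an ending like _2 or _b are one class to them, and where a whole thing is asked for, a point or a joint stands for the part that bears it (a point fixed in the world has none). Each returns a list of dicts, best first, with "confidence" (0 to 1); they miss things now and then, are a little off and sometimes report something else, mostly with a low value. They report only what shows in the picture. A call takes as long as a camera call.
- ctrl.look_for(camera, query): "bbox" ([left, top, right, bottom] in pixels, round what is visible of it).
- ctrl.trace(camera, query): "region" (480x640 bool, what is visible of it) and "bbox" ([left, top, right, bottom] in pixels, round what is visible of it).
The state is a dict: "time_s": time; "q": joint angles; "dq": joint speeds; "joint_efforts": joint torques, N m; "eef_pos": TCP position; "eef_rot": TCP orientation; "wrist_force": force on the tool from outside, world axes, zero at the start; "torque": the same for the moment, N m; "opening": opening from 0.0 (shut) to 1.0 (fully open).
Only numpy, scipy, OpenCV 4.12 (cv2) and the standard library are available. Lean on these libraries where they do the work, as an engineer would, in place of code of your own. Each camera call takes 0.05 s, during which the arm holds its last target.

## Working session

There is one attempt and no reset: what is moved stays moved. The work goes in short steps, Python scripts to look and compute and a tool call to move; the robot and the scene stay as the last step left them, time stands still between calls to the robot, and variables do not carry over. Pictures are saved under pics/ and viewed, and the job is handed in when it is done.

Besides the shell and the picture viewer there is one more tool, called after "Emit:" as name(argument=value, ...), one argument or row to a line, values as JSON. move_arm: Moves the arm, as the interface text tells. Its arguments: {"type":"object","properties":{"rows":{"type":"string"}},"required":["rows"]}

```bash
mkdir -p pics; ls
cat > h.py <<'E'
import numpy as np, cv2
from bench import ctrl
from scipy.spatial.transform import Rotation as R
def cam(n,save=None):
    c=ctrl.camera(n)
    if save: cv2.imwrite('pics/'+save+'.png',c['color'])
    return c
def proj(c,P):
    P=np.atleast_2d(P).astype(float)
    Rm=cv2.Rodrigues(np.array(c['rvec'],float))[0]
    X=P@Rm.T+np.array(c['tvec']).ravel()
    s=X[:,:2]/X[:,2:]; r2=(s**2).sum(1,keepdims=True)
    s=s*(1+c['k1']*r2)
    return s*[c['fx'],c['fy']]+[c['cx'],c['cy']]
def ray(c,uv):
    uv=np.atleast_2d(uv).astype(float)
    d=(uv-[c['cx'],c['cy']])/[c['fx'],c['fy']]
    s=d.copy()
    for _ in range(30): s=d/(1+c['k1']*(s**2).sum(1,keepdims=True))
    Rm=cv2.Rodrigues(np.array(c['rvec'],float))[0]
    D=np.c_[s,np.ones(len(s))]@Rm
    o=-Rm.T@np.array(c['tvec']).ravel()
    return o,D
def onz(c,uv,z):
    o,D=ray(c,uv); return o+D*((z-o[2])/D[:,2])[:,None]
E
python3 - <<'E'
from h import *
for n in ['scene','top','wrist']:
    c=cam(n,n+'0'); o,D=ray(c,[c['cx'],c['cy']]); print(n,c['fx'],c['k1'],o,D)
    for q in ['weight','gate','bracket','jar','tin','spool','tab']:
        for r in ctrl.look_for(n,q)[:2]: print(q,np.round(r['bbox']),round(r['confidence'],2))
s=ctrl.get_obs();print(s,ctrl.pinch_z)
E
```

```text
pics
scene 566.6861891794101 0.04594756451003012 [-0.44265529  0.960259    1.05237809] [[ 0.56475731 -0.57076572 -0.59605007]]
gate [210. 313. 272. 335.] 0.16
bracket [356. 174. 395. 223.] 0.63
jar [325. 250. 347. 283.] 0.79
jar [209. 313. 272. 337.] 0.48
tin [419. 194. 431. 210.] 0.44
spool [356. 246. 378. 263.] 0.56
spool [357. 174. 398. 226.] 0.5
tab [207. 314. 271. 333.] 0.79
tab [355. 170. 394. 224.] 0.26
top 545.2223779739081 -0.09586669002127578 [0.29100237 0.04711238 1.55517868] [[ 1.06373172e-01  3.27894029e-04 -9.94326225e-01]]
weight [170. 213. 224. 254.] 0.76
jar [303. 241. 326. 260.] 0.54
tin [470. 229. 490. 246.] 0.82
spool [348. 242. 367. 262.] 0.83
tab [169. 214. 226. 254.] 0.72
tab [408. 192. 446. 227.] 0.18
wrist 413.1595542864053 -0.029887504860505048 [0.15058864 0.56184924 0.37417538] [[ 0.29895739 -0.12752702 -0.94570679]]
gate [249. 438. 280. 444.] 0.79
bracket [183. 396. 347. 458.] 0.16
tab [182. 395. 347. 460.] 0.9
{'time_s': 1.2, 'q': array([ 9.59700121e-01,  1.80782802e-01,  1.60699670e+00, -9.16652162e-07,
        1.35378560e+00, -2.06292615e-01]), 'dq': array([ 0.00051779,  0.00144205,  0.00016839,  0.00112825,  0.00103943,
       -0.00124103]), 'joint_efforts': array([-3.99290675e-04, -4.44835174e+01, -3.51690745e+01, -2.11000497e-04,
        7.48015063e-04,  2.09456636e-05]), 'eef_pos': array([0.22644866, 0.5285532 , 0.30389973]), 'eef_rot': array([-4.65108133e-06,  8.34816762e-01,  5.50527905e-01,  1.29738755e-05]), 'wrist_force': array([-0.85000687,  0.23045907, -0.88920101]), 'torque': array([ 0.04772016,  0.00881785, -0.00807532]), 'opening': 1.0006495237333677} 0.0539
```

View images.

Run:
```python
import cv2,numpy as np
s=cv2.imread('pics/scene0.png');t=cv2.imread('pics/top0.png');w=cv2.imread('pics/wrist0.png')
a=cv2.resize(t[170:280,140:300],(800,550),interpolation=cv2.INTER_CUBIC);cv2.imwrite('pics/t1.png',a)
a=cv2.resize(t[180:270,380:510],(780,540),interpolation=cv2.INTER_CUBIC);cv2.imwrite('pics/t2.png',a)
a=cv2.resize(s[150:350,190:450],(780,600),interpolation=cv2.INTER_CUBIC);cv2.imwrite('pics/s1.png',a)
```

```text
(no output)
```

View pics/t1.png

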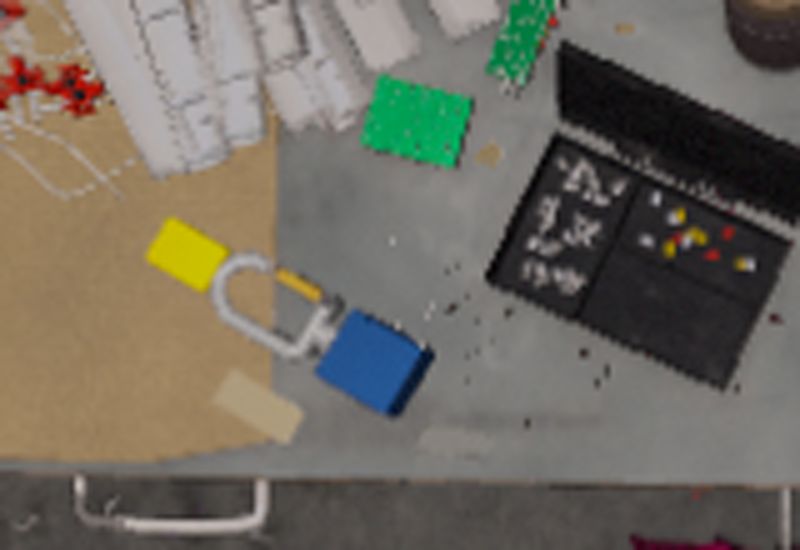

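View pics/t2.png

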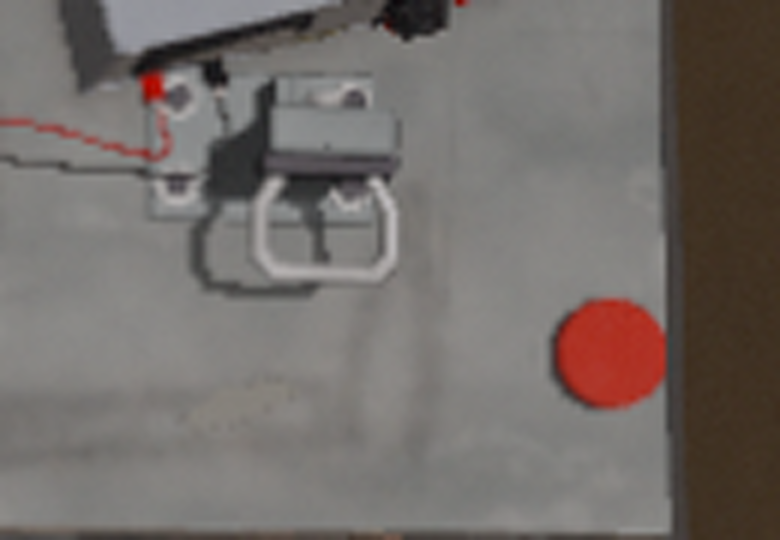

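View pics/s1.png

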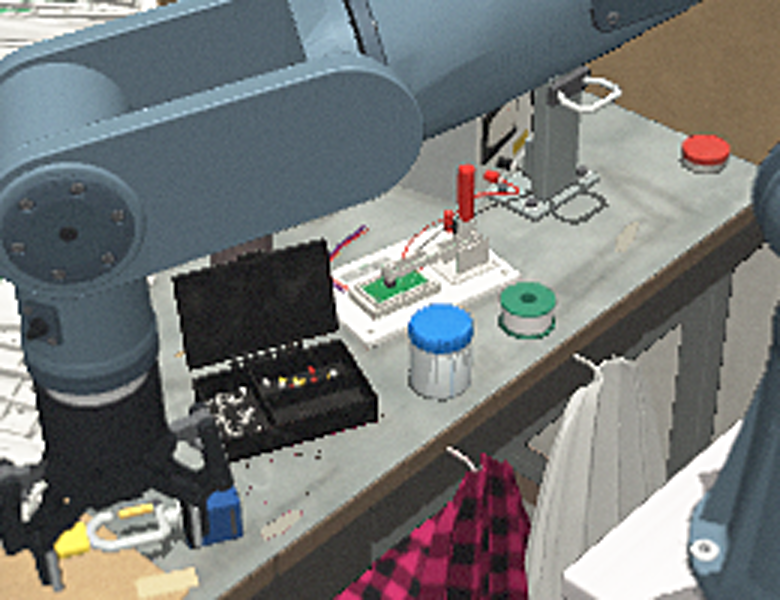

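View pics/wrist0.png

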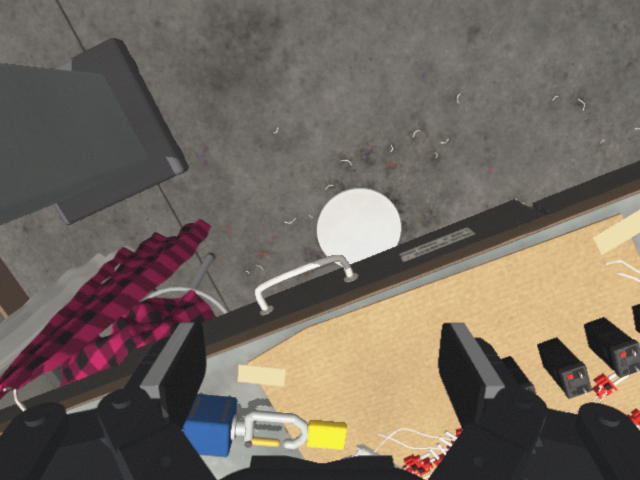

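View pics/top0.png

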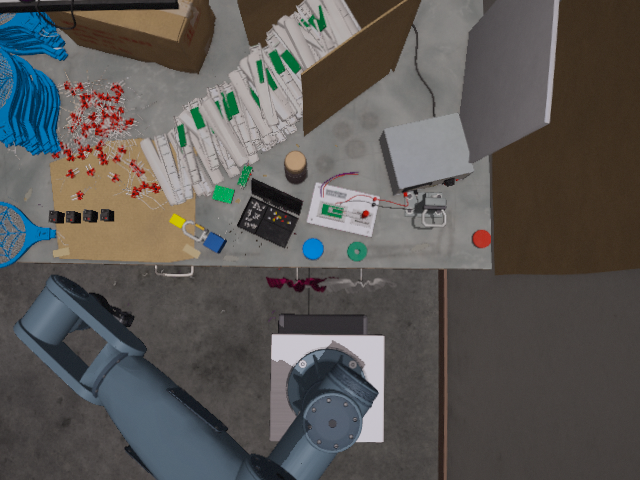

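```bash
cat >> h.py <<'E'
def blob(im,kind,roi=None):
    hsv=cv2.cvtColor(im,cv2.COLOR_BGR2HSV)
    rng={'y':((26,150,120),(34,255,255)),'b':((100,120,60),(120,255,255)),'gate':((15,120,100),(25,255,255))}[kind]
    m=cv2.inRange(hsv,*map(np.array,rng))
    if roi is not None:
        k=np.zeros_like(m);k[roi[1]:roi[3],roi[0]:roi[2]]=1;m*=k
    n,l,st,ce=cv2.connectedComponentsWithStats(m)
    i=1+np.argmax(st[1:,4]); return l==i, ce[i], st[i]
def mar(m):
    cs,_=cv2.findContours(m.astype(np.uint8),cv2.RETR_EXTERNAL,cv2.CHAIN_APPROX_NONE)
    return cv2.boxPoints(cv2.minAreaRect(max(cs,key=cv2.contourArea)))
E
python3 - <<'E'
from h import *
c=ctrl.camera('wrist');t=ctrl.camera('top')
for cc,roi in ((c,None),(t,[150,180,240,270])):
  for k,z in (('y',.028),('b',.044)):
    m,ce,st=blob(cc['color'],k,roi); print(k,ce,st)
    print(onz(cc,ce,z).round(4)); print(onz(cc,mar(m),z).round(4))
R0=R.from_quat(np.roll(ctrl.get_obs()['eef_rot'],-1)).as_matrix();print(R0.round(3))
# bracket bar in top
for uv in [(380+258/6,180+275/6),(380+390/6,180+275/6),(380+325/6,180+273/6)]: print('bar',onz(t,uv,.143).round(4))
for q,uv,z in (('tin',(481.5,238.5),.02),('jar',(314.5,249.5),.073),('spool',(357,252),.03)): print(q,onz(t,uv,z).round(3))
E
```

```text
y [326.14143921 436.71960298] [307 425  40  24 806]
[[0.4643 0.4328 0.028 ]]
[[0.4676 0.4084 0.028 ]
 [0.4417 0.422  0.028 ]
 [0.4614 0.4572 0.028 ]
 [0.4879 0.4444 0.028 ]]
b [209.95684394 425.93156059] [ 182  395   54   62 2294]
[[0.3913 0.3363 0.044 ]]
[[0.4077 0.2902 0.044 ]
 [0.3449 0.3369 0.044 ]
 [0.3714 0.377  0.044 ]
 [0.4363 0.3328 0.044 ]]
y [176.91044776 220.45522388] [169 214  17  14 134]
[[0.4659 0.4289 0.028 ]]
[[0.4635 0.4525 0.028 ]
 [0.4876 0.439  0.028 ]
 [0.4681 0.4049 0.028 ]
 [0.444  0.4184 0.028 ]]
b [213.62162162 241.85328185] [203 232  22  21 259]
[[0.4053 0.3193 0.044 ]]
[[0.3977 0.3503 0.044 ]
 [0.4357 0.3299 0.044 ]
 [0.413  0.2884 0.044 ]
 [0.3751 0.3089 0.044 ]]
[[ 0.394  0.919 -0.   ]
 [ 0.919 -0.394 -0.   ]
 [-0.     0.    -1.   ]]
bar [[ 0.4466 -0.2446  0.143 ]]
bar [[ 0.4473 -0.3028  0.143 ]]
bar [[ 0.4478 -0.2742  0.143 ]]
tin [[ 0.426 -0.438  0.02 ]]
jar [[0.386 0.038 0.073]]
spool [[ 0.383 -0.081  0.03 ]]
```

Emit:
move_arm(
  rows="0.1 3.3 1 0 0 0 1;0.1 3.3 1 0 0 0 1;0.1 3.3 1 0 0 0 1;0.1 3.3 1 0 0 0 1;0.05 3.2 1 0 0 0 1;0 3.2 1 0 0 0 1;0 3.1 1 0 0 0 1;0 3.1 1 0 0 0 1;0 0 0 0 0 8 1;0 0 0 0 0 8 1;0 0 0 0 0 8 1;0 0 0 0 0 8 1;0 0 0 0 0 8 1;0 0 0 0 0 8 1;0 0 0 0 0 8 1;0 0 0 0 0 8 1;0 0 0 0 0 8 1;0 0 0 0 0 8 1;0 0 0 0 0 8 1;0 0 0 0 0 8.3 1",
)

```text
time_s: 3.3
eef_pos: [0.4654, 0.4311, 0.2238]
eef_rot: [0.0, 0.966, -0.257, -0.0]
wrist_force: [0.1, 0.8, 0.4]
opening: 1.001
```

```bash
cat >> h.py <<'E'
def pose():
    s=ctrl.get_obs(); return np.array(s['eef_pos']),R.from_quat(np.roll(s['eef_rot'],-1)).as_matrix()
E
python3 - <<'E'
from h import *
c=cam('wrist','w1');p,Rm=pose();print(p,Rm.round(3),ctrl.get_obs()['q'].round(2))
o,D=ray(c,[c['cx'],c['cy']]);print(Rm.T@(o-p),D@Rm)
for k,z in (('y',.028),('b',.044)):
    m,ce,st=blob(c['color'],k); print(k,ce,onz(c,ce,z).round(4),onz(c,mar(m),z).round(4))
print(proj(c,[[.465,.431,.022],[.403,.321,.022]]))
E
```

```text
[0.46537696 0.43109434 0.22381445] [[ 0.864 -0.504 -0.   ]
 [-0.504 -0.864 -0.   ]
 [-0.     0.    -1.   ]] [0.56 0.39 1.52 0.   1.24 1.09]
[ 0.00017891 -0.08454292 -0.07027504] [[0.00268144 0.32413898 0.94600567]]
y [331. 242.] [[0.4681 0.4214 0.028 ]] [[0.4681 0.4214 0.028 ]
 [0.4681 0.4214 0.028 ]
 [0.4681 0.4214 0.028 ]
 [0.4681 0.4214 0.028 ]]
b [322.77018425 395.0840871 ] [[0.4067 0.3254 0.044 ]] [[0.3995 0.3559 0.044 ]
 [0.4356 0.3352 0.044 ]
 [0.4133 0.2939 0.044 ]
 [0.3752 0.3158 0.044 ]]
[[320.04961651 229.82287971]
 [321.42713526 382.24585276]]
```

View pics/w1.png

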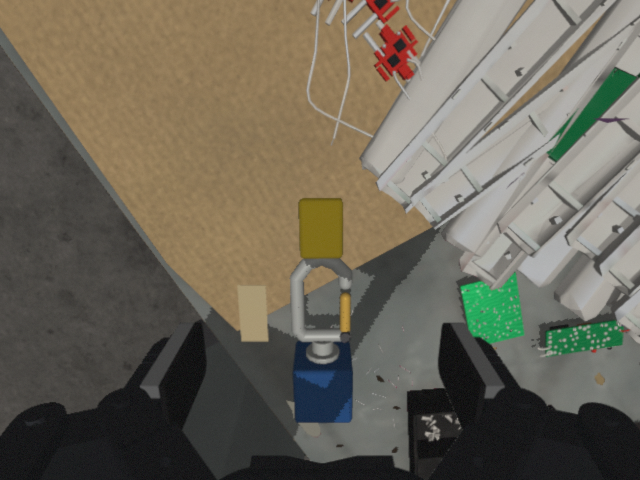

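Emit:
move_arm(
  rows="0.1 0 2.4 0 0 0 0.55;0 0 2.4 0 0 0 0.55;0 0 2.4 0 0 0 0.55;0 0 2.4 0 0 0 0.55;0 0 2.2 0 0 0 0.55;0 0 1.6 0 0 0 0.55;0 0 0.9 0 0 0 0.55;0 0 0 0 0 0 0.55;0 0 0 0 0 0 0;0 0 0 0 0 0 0;0 0 0 0 0 0 0;0 0 0 0 0 0 0;0 0 0 0 0 0 0;0 0 0 0 0 0 0",
)

```text
time_s: 4.75
eef_pos: [0.4668, 0.4311, 0.0817]
eef_rot: [-0.001, 0.967, -0.255, 0.001]
wrist_force: [0.4, 3.8, 1.6]
opening: 0.33
```

Run:
```python
from h import *
c=cam('wrist','w2');p,Rm=pose();s=ctrl.get_obs();print(p,s['opening'],s['wrist_force'],s['time_s'])
```

```text
[0.46681661 0.43115774 0.08161792] 0.3326885894138172 [0.73151669 2.71630735 2.68394185] 4.8
```

View pics/w2.png

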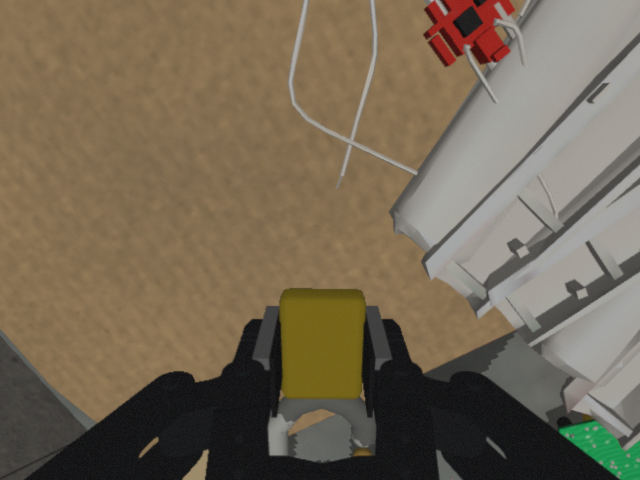

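Emit:
move_arm(
  rows="0 0 -0.5 0 0 0 0;0 0 -1 0 0 0 0;0 0 -1.8 0 0 0 0;0 0 -2.2 0 0 0 0;0 0 -2.2 0 0 0 0;0 0 -2.2 0 0 0 0;0 0 -2 0 0 0 0;0 0 -1.2 0 0 0 0;0 0 -0.6 0 0 0 0;0 0 0 0 0 0 0",
)

```text
time_s: 5.8
eef_pos: [0.4664, 0.4307, 0.2188]
eef_rot: [-0.0, 0.967, -0.255, 0.0]
wrist_force: [0.5, -0.3, -4.5]
opening: 0.335
```

Run:
```python
from h import *
c=cam('wrist','w3');p,Rm=pose();s=ctrl.get_obs();print(p,s['opening'],s['wrist_force'],s['torque'],s['time_s'])
c=cam('scene','s3');t=cam('top','t3');a=np.hstack([cv2.resize(c['color'][230:350,160:300],(560,480)),])
cv2.imwrite('pics/s3c.png',a)
```

```text
[0.46603692 0.43040752 0.21765127] 0.33206881212635203 [-0.41144783 -0.33194297 -4.22515392] [ 0.38473359 -0.18989314 -0.03814726] 5.85
```

View pics/w3.png

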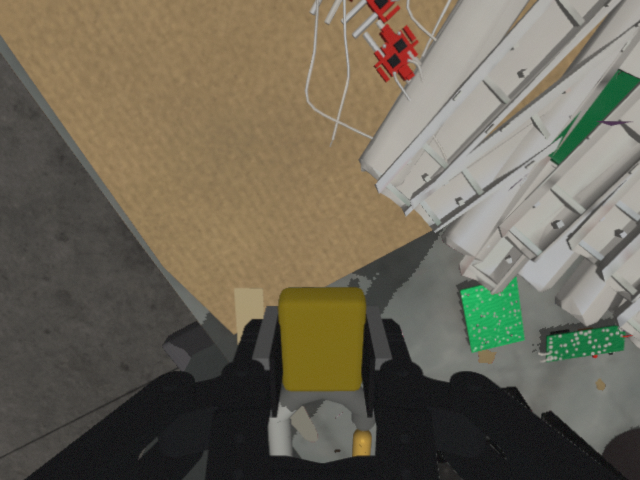

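View pics/s3c.png

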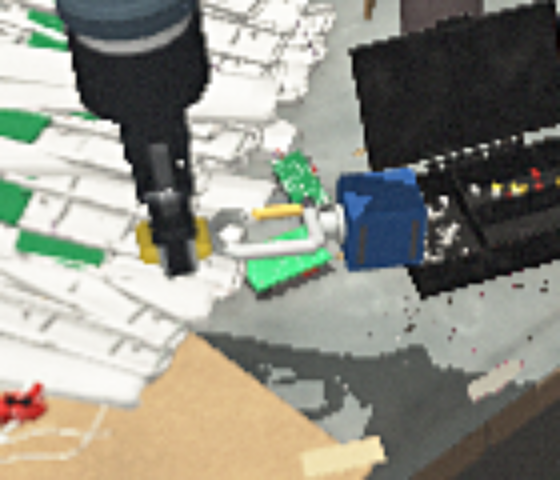

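Emit:
move_arm(
  rows="0 0.37 0.02 4 0 0 0;0 0.66 0.04 7 0 0 0;0 0.66 0.04 7 0 0 0;0 0.66 0.04 7 0 0 0;0 0.66 0.04 7 0 0 0;0 0.66 0.04 7 0 0 0;0 0.66 0.04 7 0 0 0;0 0.66 0.04 7 0 0 0;0 0.66 0.04 7 0 0 0;0 0.66 0.04 7 0 0 0;0 0.66 0.04 7 0 0 0;0 0.47 0.03 5 0 0 0;0 0.28 0.02 3 0 0 0;0 0 0 0 0 0 0",
)

```text
time_s: 7.35
eef_pos: [0.4348, 0.3901, 0.1742]
eef_rot: [-0.572, 0.783, -0.204, 0.132]
wrist_force: [-0.7, -1.0, -4.6]
opening: 0.335
```

Run:
```python
from h import *
c=cam('wrist','w4');p,Rm=pose();s=ctrl.get_obs();print(p,Rm.round(3),s['q'].round(2),s['opening'],s['wrist_force'],s['torque'],s['time_s'])
c=cam('scene','s4');a=np.hstack([cv2.resize(c['color'][210:350,150:310],(640,560)),])
cv2.imwrite('pics/s4c.png',a)
```

```text
[0.43536143 0.39043619 0.17523235] [[ 0.882 -0.167  0.441]
 [-0.471 -0.263  0.842]
 [-0.025 -0.95  -0.311]] [ 0.19  0.33  2.23  1.98  0.94 -0.98] 0.3284642903899453 [-0.02199262  0.90140378 -4.64921705] [-0.89676627  0.45406023  0.04814003] 7.4
```

View pics/w4.png

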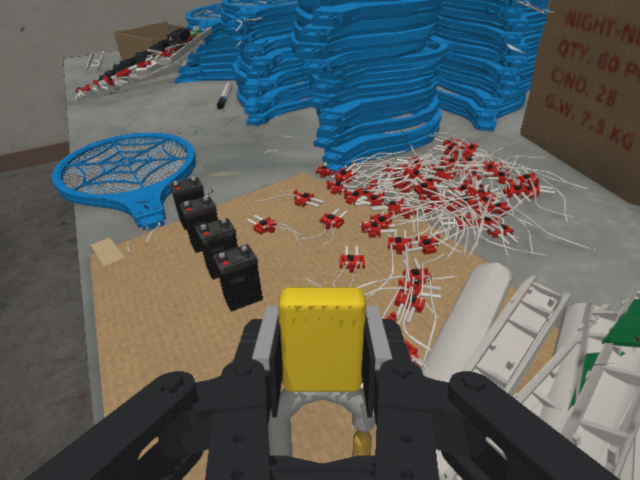

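View pics/s4c.png

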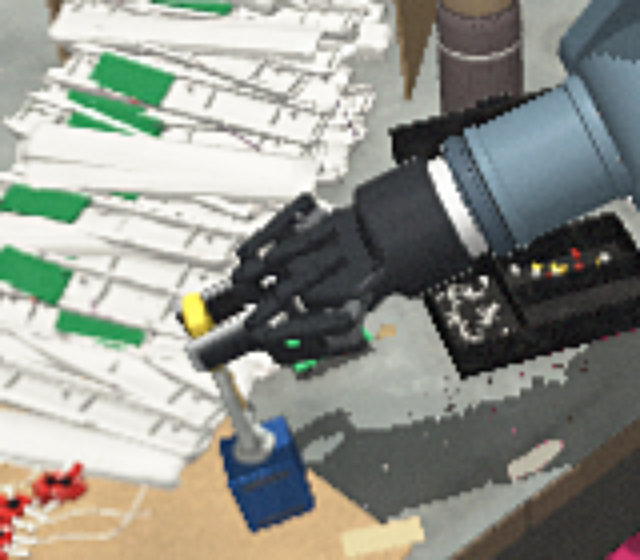

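Run:
```python
from h import *
from scipy.optimize import least_squares
c=ctrl.camera('wrist'); p,Rm=pose()
def pts(v):  # slip phi about tool x; weight axes in tool: z_w=-y, y_w=z
    phi,oy,oz,ox=v
    S=R.from_euler('x',phi).as_matrix()
    L=[]
    for zz,yy in ((170,-6),(128,-6)):
        for xx in(-15,15):
            q=np.array([xx,-(zz-150),yy])/1000
            L.append(S@q+[ox,oy,oz])
    return np.array(L)@Rm.T+p
for lab,obs in (('w2',[[281,290],[363,290],[283,398],[362,398]]),('w3/4',[[281,290],[363,290],[283,391],[361,391]])):
    obs=np.array(obs,float)
    f=lambda v:(proj(c,pts([v[0],v[1],v[2],v[3]]))-obs).ravel()
    r=least_squares(f,[0,0,.056,0],x_scale=[.1,.01,.01,.01]);print(lab,np.degrees(r.x[0]),r.x[1:],r.fun.round(1))
# block pixels in wrist/scene
s=ctrl.camera('scene')
m,ce,st=blob(s['color'],'y',[150,210,310,350]);print(ce,st)
m,ce,st=blob(s['color'],'b',[150,210,310,350]);print(ce,st)
S=R.from_euler('x',np.radians(5)).as_matrix()
for phi in (0,5,10,15,20):
    S=R.from_euler('x',np.radians(phi)).as_matrix()
    W=lambda z,y=0:(S@np.array([0,-(z-150),y])/1000+[0,0,.056])@Rm.T+p
    print(phi,proj(s,np.array([W(150),W(24)])).round(1),W(0).round(3), (W(150)-W(0)).round(3))
```

```text
w2 -12.000944218810872 [0.00343198 0.06945766 0.00082411] [ 0.2  0.   0.2 -0.  -0.2  0.  -0.2 -0. ]
w3/4 -4.767353065758293 [0.00258802 0.07116381 0.00073416] [-0.3 -0.   0.2 -0.1  0.6  0.1 -0.5  0. ]
[197.6875 285.1875] [195 283   6   7  16]
[216.0625     328.56578947] [204 314  23  28 304]
0 [[202.2 292. ]
 [224.7 325.1]] [0.437 0.399 0.017] [0.024 0.039 0.143]
5 [[202.2 292. ]
 [220.6 326.9]] [0.442 0.41  0.014] [0.019 0.028 0.146]
10 [[202.2 292. ]
 [216.4 328.6]] [0.448 0.421 0.011] [0.013 0.017 0.149]
15 [[202.2 292. ]
 [212.1 329.9]] [0.455 0.433 0.01 ] [0.006 0.005 0.15 ]
20 [[202.2 292. ]
 [207.7 331. ]] [0.461 0.445 0.01 ] [ 0.    -0.006  0.15 ]
```

Emit:
move_arm(
  rows="0 0.19 0.01 2 0 0 0;0 0.28 0.02 3 0 0 0;0 0.28 0.02 3 0 0 0;0 0 0 0 0 0 0;0 0 0 0 0 0 0",
)

```text
time_s: 8.05
eef_pos: [0.4356, 0.39, 0.1702]
eef_rot: [-0.626, 0.741, -0.192, 0.148]
wrist_force: [-1.1, -0.0, -3.2]
opening: 0.334
```

Run:
```python
from h import *
p,Rm=pose();s=ctrl.get_obs();print(p,Rm.round(3),s['q'].round(2),s['opening'],s['wrist_force'],s['torque'],s['time_s'])
s=cam('scene','s5');cv2.imwrite('pics/s5c.png',cv2.resize(s['color'][250:350,150:270],(720,600),interpolation=cv2.INTER_CUBIC))
m,ce,st=blob(s['color'],'b',[150,210,310,350]);print(ce,st)
for phi in (0,5,10,15,20):
    S=R.from_euler('x',np.radians(phi)).as_matrix()
    W=lambda z,y=0:(S@np.array([0,-(z-150),y])/1000+[0,0,.056])@Rm.T+p
    print(phi,proj(s,np.array([W(150),W(24)])).round(1),W(0).round(3), (W(150)-W(0)).round(3))
print(np.linalg.inv(Rm)@[0,0,-1])
```

```text
[0.43556043 0.38995716 0.17024357] [[ 0.882 -0.1    0.46 ]
 [-0.47  -0.142  0.871]
 [-0.022 -0.985 -0.172]] [ 0.17  0.44  2.22  2.1   1.13 -1.14] 0.33416089720861547 [-1.13095634 -0.03362919 -3.21556296] [-1.06500885  0.55353646 -0.03563427] 8.05
[208.62724014 330.7921147 ] [198 316  22  28 279]
0 [[201.9 291.9]
 [217.8 327.8]] [0.446 0.417 0.013] [0.015 0.021 0.148]
5 [[201.9 291.9]
 [213.5 329.3]] [0.452 0.429 0.011] [0.009 0.01  0.149]
10 [[201.9 291.9]
 [209.1 330.5]] [0.459 0.44  0.011] [ 0.003 -0.002  0.15 ]
15 [[201.9 291.9]
 [204.7 331.4]] [0.465 0.452 0.011] [-0.003 -0.013  0.149]
20 [[201.9 291.9]
 [200.2 332.1]] [0.471 0.463 0.013] [-0.01  -0.025  0.148]
[0.02156446 0.98485099 0.17205665]
```

View pics/s5c.png

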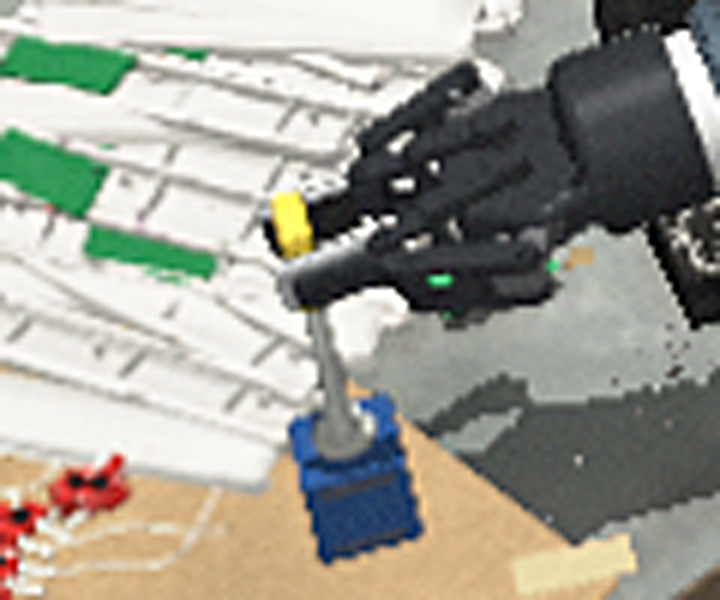

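Emit:
move_arm(
  rows="0 0.4 0.07 0 0 0 0;0 0.4 0.07 0 0 0 0;0 0.2 0.03 0 0 0 0;0 0.1 0.02 0 0 0 0;0 0 0 0 0 0 0",
)

```text
time_s: 8.6
eef_pos: [0.4362, 0.3906, 0.1621]
eef_rot: [-0.63, 0.738, -0.19, 0.149]
wrist_force: [-4.5, -2.2, 11.1]
opening: 0.331
```

Emit:
move_arm(
  rows="0 -0.1 0 0 0 0 0;0 0 0 0 0 0 0.6;0 0 0 0 0 0 0.6;0 0 0 0 0 0 0.6;0 0 0 0 0 0 0.6",
)

```text
time_s: 9.1
eef_pos: [0.4353, 0.3899, 0.1599]
eef_rot: [-0.627, 0.74, -0.193, 0.148]
wrist_force: [-0.4, -0.5, 0.1]
opening: 0.599
```

Run:
```python
from h import *
p,Rm=pose();s=ctrl.get_obs();print(p,s['opening'],s['wrist_force'],s['time_s'])
w=cam('wrist','w6');s=cam('scene','s6');cv2.imwrite('pics/s6c.png',np.hstack([cv2.resize(s['color'][250:350,150:270],(480,400),interpolation=cv2.INTER_CUBIC),w['color'][80:,160:480]]))
```

```text
[0.43532926 0.38994557 0.1598804 ] 0.5991188069705533 [-0.35595641 -0.51792488  0.09948801] 9.1
```

View pics/s6c.png

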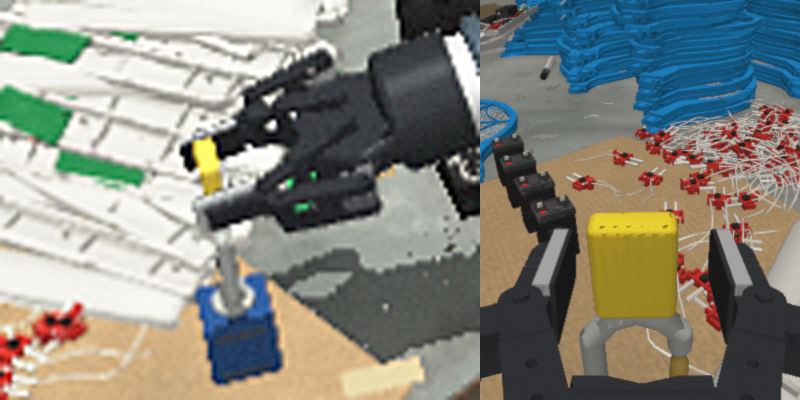

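Emit:
move_arm(
  rows="0 0 -1.5 0 0 0 0.6;0 0 -2.5 0 0 0 0.6;0 0 -2.5 0 0 0 0.6;0 0 -2.5 0 0 0 0.6;0 0 -1.5 0 0 0 0.6;0 -3 0 0 0 0 0.6;0 -3 0 0 0 0 0.6;0 -3 0 0 0 0 0.6;0 -3 0 0 0 0 0.6;0 0 0 -6 0 0 0.6;0 0 0 -6 0 0 0.6;0 0 0 -6 0 0 0.6;0 0 0 -6 0 0 0.6;0 0 0 -6 0 0 0.6;0 0 0 -6 0 0 0.6;0 0 0 -6 0 0 0.6;0 0 0 -6 0 0 0.6;0 0 0 -6 0 0 0.6;0 0 0 -6 0 0 0.6;0 0 0 -6 0 0 0.6",
)

```text
time_s: 11.2
eef_pos: [0.3986, 0.3152, 0.2962]
eef_rot: [-0.12, 0.963, -0.242, 0.019]
wrist_force: [-0.7, 0.5, -0.5]
opening: 0.599
```

Run:
```python
from h import *
p,Rm=pose();s=ctrl.get_obs();print(p,Rm.round(3),s['q'].round(2),s['time_s'])
w=cam('wrist','w7');t=cam('top','t7')
s=cam('scene','s7');cv2.imwrite('pics/s7c.png',np.hstack([cv2.resize(s['color'][230:350,150:270],(400,400),interpolation=cv2.INTER_CUBIC),cv2.resize(t['color'][180:280,150:250],(400,400),interpolation=cv2.INTER_CUBIC)]))
```

```text
[0.39859456 0.31521643 0.29620341] [[ 0.882 -0.462  0.095]
 [-0.471 -0.854  0.222]
 [-0.021 -0.241 -0.97 ]] [ 0.35 -0.08  1.91  0.19  1.15  0.77] 11.2
```

View pics/s7c.png

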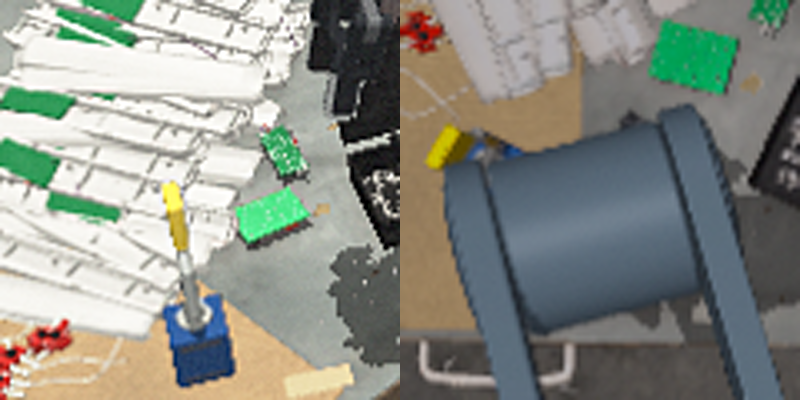

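View pics/w7.png

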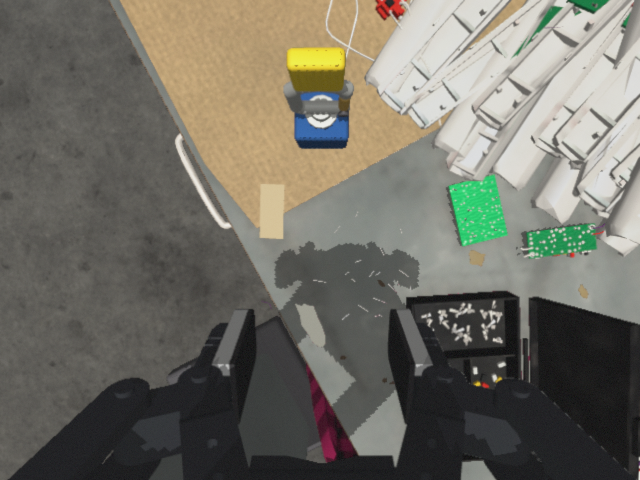

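Run:
```python
from h import *
w=cv2.imread('pics/w7.png');cv2.imwrite('pics/w7c.png',cv2.resize(w[35:155,265:375],(550,600),interpolation=cv2.INTER_NEAREST))
c=ctrl.camera('wrist')
for z,uvs in ((.17,[(288,49),(344,47),(345,66),(289,69),(316,57.5)]),(.048,[]),(0,[(297,147),(347,147)])):
    if uvs: print(z,onz(c,uvs,z).round(4))
```

```text
0.17 [[0.4499 0.4531 0.17  ]
 [0.4753 0.4405 0.17  ]
 [0.4714 0.4319 0.17  ]
 [0.4457 0.4441 0.17  ]
 [0.4604 0.4426 0.17  ]]
0 [[0.4302 0.4359 0.    ]
 [0.4707 0.4142 0.    ]]
```

View pics/w7c.png

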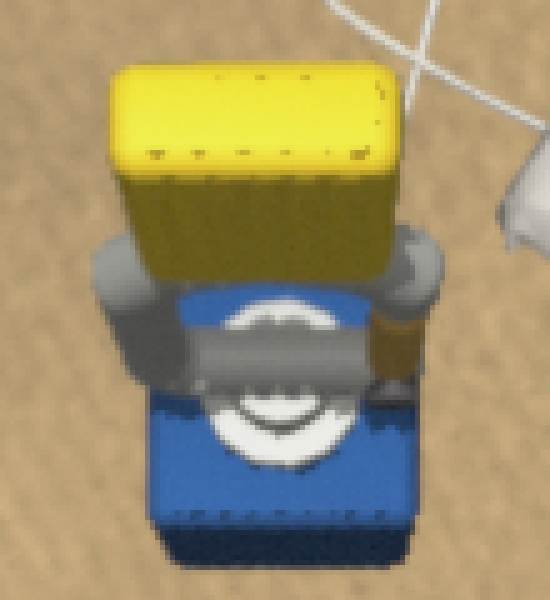

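Emit:
move_arm(
  rows="-0.1 -2.8 0 -7 0 0 0.6;-0.1 -2.8 0 -7 0 0 0.6;-0.1 -2.8 0 0 0 0 0.6;-0.1 -2.8 0 0 0 0 0.6;-0.1 -2.8 0 0 0 0 0.6;0 0 0 0 0 -8 0.6;0 0 0 0 0 -8 0.6;0 0 0 0 0 -8 0.6;0 0 0 0 0 -8 0.6;0 0 0 0 0 -8 0.6;0 0 0 0 0 -8 0.6;0 0 0 0 0 -8 0.6;0 0 0 0 0 -8 0.6;0 0 0 0 0 -8 0.6;0 0 0 0 0 -8 0.6;0 0 0 0 0 -8 0.6;0 0 0 0 0 -2 0.6;0 0 0 0 0 0 0.6",
)

```text
time_s: 13.2
eef_pos: [0.4597, 0.4393, 0.3063]
eef_rot: [-0.011, 0.858, 0.514, -0.004]
wrist_force: [-0.7, -0.3, 0.1]
opening: 0.598
```

Run:
```python
from h import *
p,Rm=pose();s=ctrl.get_obs();print(p,Rm.round(3),s['q'].round(2),s['time_s'])
w=cam('wrist','w8');t=cam('top','t8')
m,ce,st=blob(w['color'],'y');print(ce,st)
print(np.degrees(np.arctan2(Rm[1,0],Rm[0,0])), Rm.T@(np.array([.460,.442,.204])-p))
print(proj(w,[[.460,.442,.17]]))
```

```text
[0.4597276  0.43933136 0.30627758] [[ 0.471  0.882 -0.019]
 [ 0.882 -0.471  0.015]
 [ 0.004 -0.024 -1.   ]] [ 0.57  0.31  1.44  0.02  1.4  -0.52] 13.2Traceback (most recent call last):
  File "<stdin>", line 4, in <module>
  File "h.py", line 33, in blob
    i=1+np.argmax(st[1:,4]); return l==i, ce[i], st[i]
        ~~~~~~~~~^^^^^^^^^^
    return _wrapfunc(a, 'argmax', axis=axis, out=out, **kwds)
    return bound(*args, **kwds)
ValueError: attempt to get argmax of an empty sequence
```

View pics/w8.png

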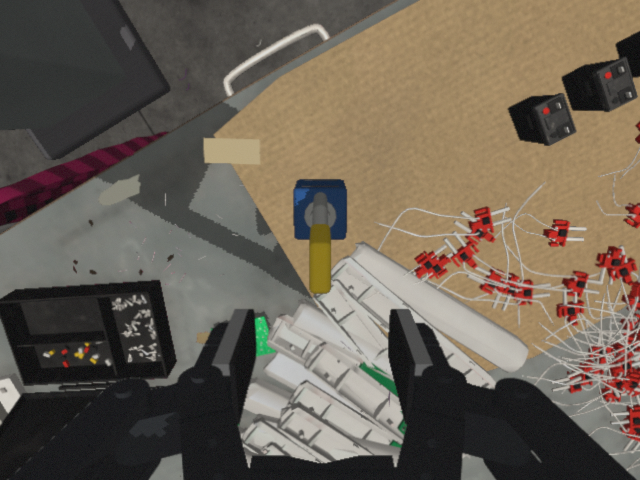

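Run:
```python
from h import *
p,Rm=pose();c=ctrl.camera('wrist')
a=np.radians(-28.1);xw=np.array([np.cos(a),np.sin(a),0]);yw=np.array([-np.sin(a),np.cos(a),0]);zw=np.array([0,0,1])
B=np.array([.460,.442,0])
im=c['color'].copy()
im=cv2.resize(im[160:320,240:400],(800,800),interpolation=cv2.INTER_NEAREST)
def poly(pts):
    q=((proj(c,[B+xw*x+yw*y+zw*z for x,y,z in pts])-[240,160])*5+2).astype(int)
    cv2.polylines(im,[q.reshape(-1,1,2)],True,(0,0,255),1)
poly([(-.015,-.006,.17),(.015,-.006,.17),(.015,.006,.17),(-.015,.006,.17)])
poly([(-.022,-.022,.048),(.022,-.022,.048),(.022,.022,.048),(-.022,.022,.048)])
poly([(-.022,-.022,.0),(.022,-.022,.0),(.022,.022,.0),(-.022,.022,.0)])
cv2.imwrite('pics/w8c.png',cv2.resize(im,(600,600)))
print(Rm.T@(np.array([.460,.442,.204])-p))
```

```text
[0.0018628  0.0013413  0.10247094]
```

View pics/w8c.png

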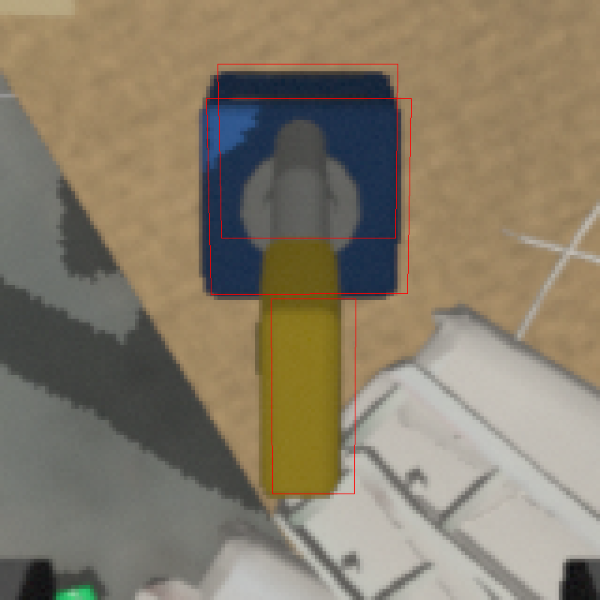

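Emit:
move_arm(
  rows="0 0 1 -1.4 0 0 0.6;0 0 2 0 0 0 0.6;0 0 2 0 0 0 0.6;0 0 2 0 0 0 0.6;0 0 1.6 0 0 0 0.6;0 0 1 0 0 0 0.6;0 0 0.4 0 0 0 0.6;0 0 0 0 0 0 0;0 0 0 0 0 0 0;0 0 0 0 0 0 0;0 0 0 0 0 0 0;0 0 0 0 0 0 0;0 0 0 0 0 0 0;0 0 0 0 0 0 0;0 0 0 0 0 0 0",
)

```text
time_s: 14.85
eef_pos: [0.4605, 0.4405, 0.2078]
eef_rot: [0.0, 0.858, 0.514, 0.003]
wrist_force: [-0.4, -1.4, 5.1]
opening: 0.133
```

Run:
```python
from h import *
p,Rm=pose();s=ctrl.get_obs();print(p,Rm.round(3),s['wrist_force'],s['opening'],s['time_s'])
w=cam('wrist','w9')
```

```text
[0.46052799 0.44054138 0.20779093] [[ 0.471  0.882  0.005]
 [ 0.882 -0.471  0.002]
 [ 0.004  0.003 -1.   ]] [-0.39127494 -1.44934484  5.10908852] 0.1330903401201963 14.85
```

View pics/w9.png

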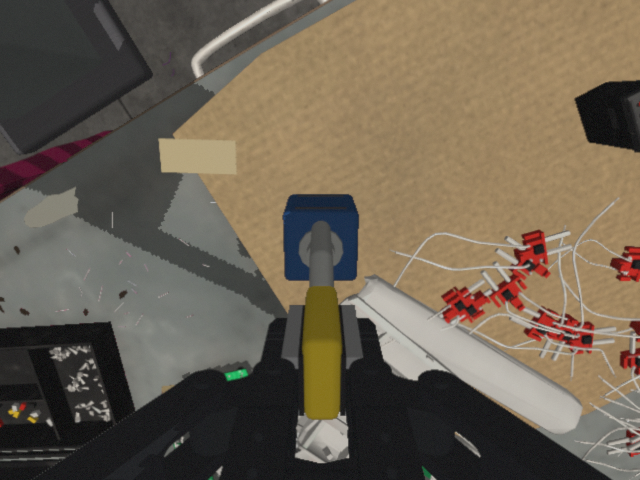

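Emit:
move_arm(
  rows="0 0 -0.8 0 0 0 0;0 0 -1.8 0 0 0 0;0 0 -2.6 0 0 0 0;0 0 -3 0 0 0 0;0 0 -3 0 0 0 0;0 0 -3 0 0 0 0;0 0 -2.4 0 0 0 0;-1 0.35 -1.6 0 0 0 0;-2 0.7 -0.8 0 0 0 0;-3 1.05 0 0 0 0 0;-3.5 1.4 0 0 0 0 0;-3.5 1.4 0 0 0 0 0;-3.5 1.4 0 0 0 0 0;-3.5 1.4 0 0 0 0 0;-3.5 1.4 0 0 0 0 0;-3.5 1.4 0 0 0 0 0;-3.5 1.4 0 0 0 0 0;-3.5 1.4 0 0 0 0 0;-3.5 1.4 0 0 0 0 0;-3.5 1.4 0 0 0 0 0",
)

```text
time_s: 16.9
eef_pos: [0.407, 0.0012, 0.395]
eef_rot: [-0.0, 0.858, 0.514, 0.002]
wrist_force: [0.2, -0.3, -3.6]
opening: 0.132
```

Run:
```python
from h import *
p,Rm=pose();s=ctrl.get_obs();print(p,Rm.round(3),s['q'].round(2),s['wrist_force'],s['opening'],s['time_s'])
s0=cv2.imread('pics/scene0.png');cv2.imwrite('pics/s0r.png',cv2.resize(s0[160:240,340:420],(640,640),interpolation=cv2.INTER_CUBIC))
t0=cv2.imread('pics/top0.png');cv2.imwrite('pics/t0r.png',cv2.resize(t0[185:235,400:460],(720,600),interpolation=cv2.INTER_CUBIC))
c=cam('scene','s10');cv2.imwrite('pics/s10r.png',c['color'])
```

```text
[0.40698733 0.00121063 0.39496748] [[ 0.471  0.882  0.003]
 [ 0.882 -0.471  0.002]
 [ 0.003  0.001 -1.   ]] [-0.29 -0.29  1.87  0.    1.56 -1.37] [ 0.24274815 -0.34878406 -3.56884509] 0.1316697834490719 16.9
```

View pics/s0r.png

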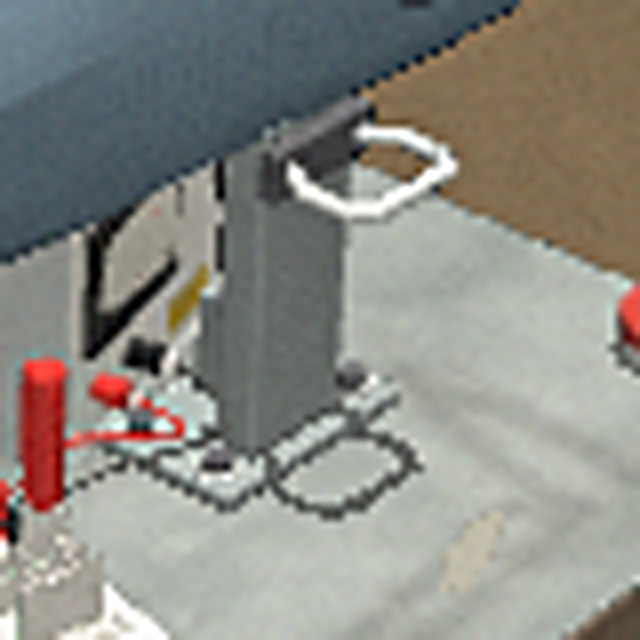

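View pics/t0r.png

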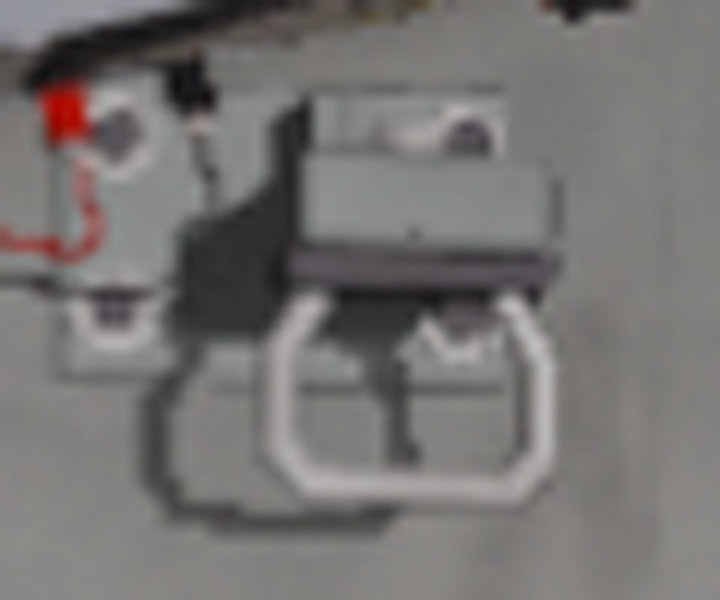

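View pics/s10.png

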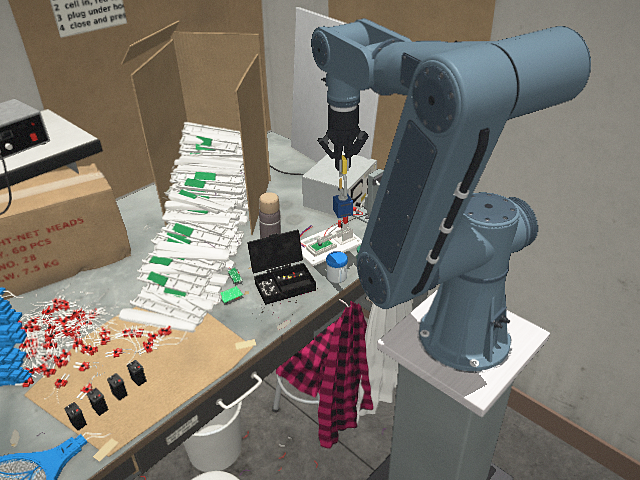

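Run:
```python
from h import *
t=ctrl.camera('top');s=ctrl.camera('scene')
f=lambda x,y:(400+(x+.5)/12-.5,185+(y+.5)/12-.5)
print('top',onz(t,[f(412,485),f(300,479),f(525,491),f(282,400),f(542,400)],.143).round(4))
print('post',onz(t,[f(305,155),f(555,165),f(300,240),f(550,250)],.161).round(4))
g=lambda x,y:(340+(x+.5)/8-.5,160+(y+.5)/8-.5)
print('scene',onz(s,[g(417,187),g(385,208),g(450,165)],.143).round(4))
print('post edge top scene', proj(s,[[.447,-.274,.143]]),proj(t,[[.447,-.274,.143]]))
```

```text
top [[ 0.4493 -0.2734  0.143 ]
 [ 0.4503 -0.2488  0.143 ]
 [ 0.4483 -0.2983  0.143 ]
 [ 0.4676 -0.245   0.143 ]
 [ 0.4683 -0.3024  0.143 ]]
post [[ 0.5188 -0.2468  0.161 ]
 [ 0.5175 -0.3016  0.161 ]
 [ 0.5002 -0.2455  0.161 ]
 [ 0.4988 -0.3002  0.161 ]]
scene [[ 0.4525 -0.2768  0.143 ]
 [ 0.452  -0.2563  0.143 ]
 [ 0.4532 -0.2984  0.143 ]]
post edge top scene [[392.55322074 183.900005  ]] [[434.11242308 225.817701  ]]
```

Emit:
move_arm(
  rows="-3.4 1.35 0 0 0 0 0;-3.6 1.4 0 0 0 0 0;-3.6 1.4 0 0 0 0 0;-3.6 1.4 0 0 0 0 0;-3.4 1.35 0 0 0 0 0;-3.2 1.3 0 0 0 0 0;-2.6 1 0 0 0 0 0;-1.5 0.6 0 0 0 0 0;-0.7 0.25 0 0 0 -4 0;0 0 0 0 0 -6 0;0 0 0 0 0 -6 0;0 0 0 0 0 -6 0;0 0 0 0 0 -4.3 0;0 0 0 0 0 0 0;0 0 0 0 0 0 0",
)

```text
time_s: 18.55
eef_pos: [0.3768, -0.2697, 0.395]
eef_rot: [0.0, 0.718, 0.696, 0.002]
wrist_force: [-0.4, 0.3, -4.7]
opening: 0.133
```

Run:
```python
from h import *
p,Rm=pose();s=ctrl.get_obs();print(p,Rm.round(3),s['q'].round(2),s['wrist_force'],s['opening'],s['time_s'])
w=cam('wrist','w11');t=cam('top','t11');c=cam('scene','s11')
a=cv2.resize(t['color'][170:270,380:500],(480,400),interpolation=cv2.INTER_CUBIC);b=cv2.resize(c['color'][130:230,310:430],(480,400),interpolation=cv2.INTER_CUBIC)
cv2.imwrite('pics/m11.png',np.hstack([a,b])[:, :800])
```

```text
[ 0.37675249 -0.26968661  0.39503939] [[ 0.032  0.999  0.004]
 [ 0.999 -0.032  0.002]
 [ 0.003  0.004 -1.   ]] [-0.88 -0.14  1.75  0.    1.53 -2.42] [-0.3543389   0.33184748 -4.6601853 ] 0.13349658753973623 18.55
```

View pics/w11.png

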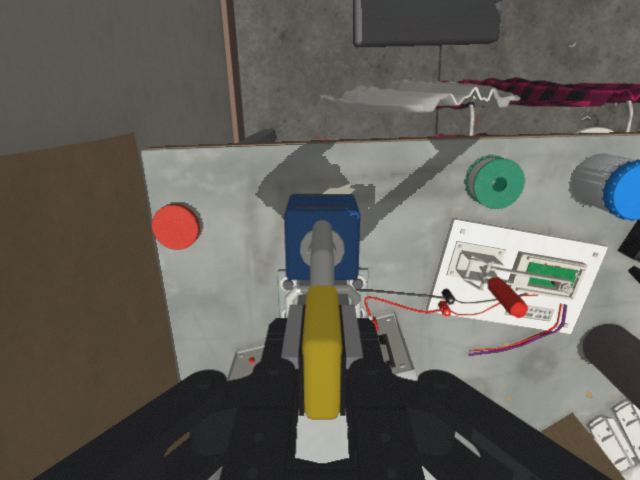

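View pics/m11.png

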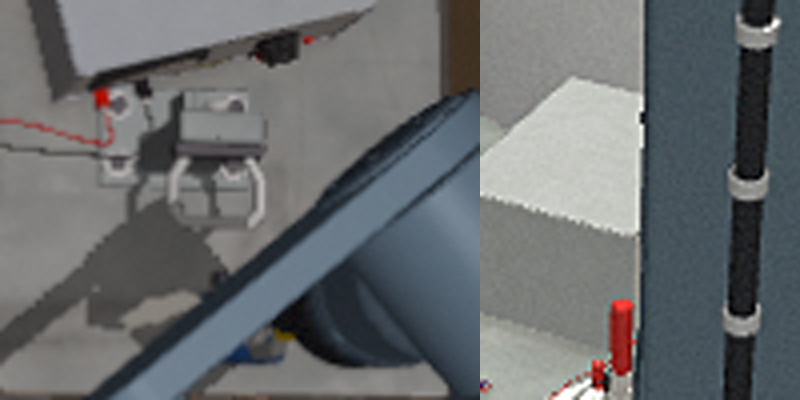

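Emit:
move_arm(
  rows="-0.2 0 1 0 0 0 0;-0.2 0 2 0 0 0 0;0 0 2.4 0 0 0 0;0 0 2.4 0 0 0 0;0 0 2.4 0 0 0 0;0 0 1.8 0 0 0 0;0 0 1 0 0 0 0;0 0 0.4 0 0 0 0;0 0 0 0 0 0 0",
)

```text
time_s: 19.6
eef_pos: [0.3768, -0.2744, 0.2611]
eef_rot: [0.001, 0.718, 0.696, 0.002]
wrist_force: [0.3, -0.2, -4.2]
opening: 0.131
```

Run:
```python
from h import *
p,Rm=pose();s=ctrl.get_obs();print(p,Rm.round(3),s['q'].round(2),s['wrist_force'],s['torque'],s['time_s'])
w=cam('wrist','w12');t=cam('top','t12');c=cam('scene','s12')
a=cv2.resize(t['color'][170:270,380:500],(480,400),interpolation=cv2.INTER_CUBIC);b=cv2.resize(c['color'][150:250,330:410],(320,400),interpolation=cv2.INTER_CUBIC)
cv2.imwrite('pics/m12.png',np.hstack([a,b])[:, :800])
```

```text
[ 0.37683577 -0.27439332  0.26111514] [[ 0.032  0.999  0.004]
 [ 0.999 -0.032  0.002]
 [ 0.002  0.004 -1.   ]] [-0.89 -0.02  1.92  0.    1.25 -2.43] [ 0.33206836 -0.20280229 -4.18892227] [-0.02686823 -0.00741258 -0.03230056] 19.6
```

View pics/w12.png

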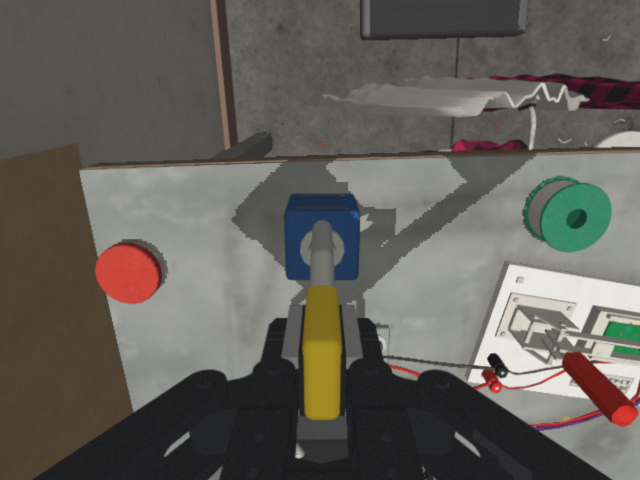

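View pics/m12.png

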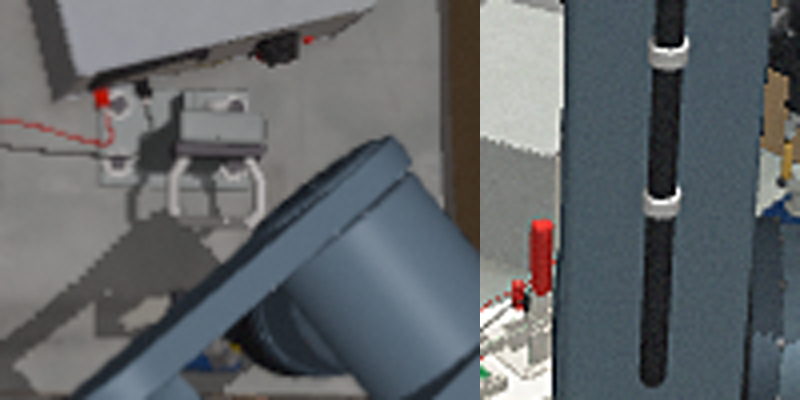

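Emit:
move_arm(
  rows="0 1 0.1 0 0 0 0;0 1.2 0.1 0 0 0 0;0 1 0.1 0 0 0 0;0 0.6 0 0 0 0 0;0 0.2 0 0 0 0 0;0 0 0 0 0 0 0",
)

```text
time_s: 20.35
eef_pos: [0.4172, -0.2754, 0.2583]
eef_rot: [0.001, 0.718, 0.696, 0.002]
wrist_force: [-0.6, -0.4, -4.9]
opening: 0.131
```

Emit:
move_arm(
  rows="0 0.3 0 0 0 0 0;0 0.3 0 0 0 0 0;0 0.2 0 0 0 0 0",
)

```text
time_s: 20.65
eef_pos: [0.425, -0.2759, 0.2586]
eef_rot: [0.001, 0.718, 0.696, 0.002]
wrist_force: [-2.0, -0.5, -3.0]
opening: 0.13
```

Emit:
move_arm(
  rows="0 0.2 0 0 0 0 0;0 0.2 0 0 0 0 0;0 0.1 0 0 0 0 0",
)

```text
time_s: 20.95
eef_pos: [0.4295, -0.276, 0.2583]
eef_rot: [0.0, 0.718, 0.696, 0.002]
wrist_force: [-3.7, -0.6, -4.1]
opening: 0.13
```

Emit:
move_arm(
  rows="0 0.2 0 0 0 0 0;0 0.2 0 0 0 0 0;0 0.1 0 0 0 0 0;0 0 0 0 0 0 0",
)

```text
time_s: 21.35
eef_pos: [0.4347, -0.276, 0.2582]
eef_rot: [0.0, 0.718, 0.696, 0.002]
wrist_force: [-5.4, 0.2, -4.6]
opening: 0.135
```

Run:
```python
from h import *
p,Rm=pose();s=ctrl.get_obs();print(p,s['wrist_force'],s['torque'],s['time_s'])
w=cam('wrist','w13');t=cam('top','t13')
a=cv2.resize(t['color'][190:250,390:470],(533,400),interpolation=cv2.INTER_CUBIC)
cv2.imwrite('pics/m13.png',a)
cv2.imwrite('pics/w13c.png',cv2.resize(w['color'][170:430,230:410],(540,600)[::1],interpolation=cv2.INTER_CUBIC))
```

```text
[ 0.43474236 -0.27595123  0.258198  ] [-5.43929183  0.23861159 -4.64265293] [-0.10482939  0.96241229  0.0446038 ] 21.35
```

View pics/w13c.png

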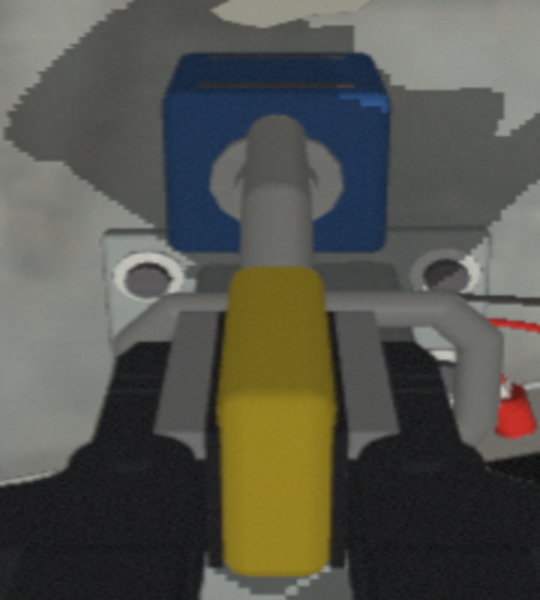

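View pics/m13.png

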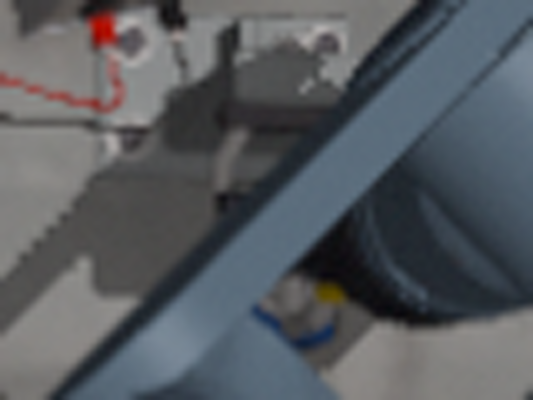

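Emit:
move_arm(
  rows="0 0.2 0 0 0 0 0;0 0.2 0 0 0 0 0;0 0.2 0 0 0 0 0;0 0.1 0 0 0 0 0;0 0 0 0 0 0 0",
)

```text
time_s: 21.95
eef_pos: [0.4415, -0.276, 0.258]
eef_rot: [0.0, 0.718, 0.696, 0.002]
wrist_force: [-5.1, 0.8, -6.6]
opening: 0.134
```

Emit:
move_arm(
  rows="0 0.2 0 0 0 0 0;0 0.1 0 0 0 0 0;0 0.1 0 0 0 0 0;0 0 0 0 0 0 0",
)

```text
time_s: 22.35
eef_pos: [0.4455, -0.2761, 0.2578]
eef_rot: [-0.0, 0.718, 0.696, 0.002]
wrist_force: [-4.7, 0.4, -7.3]
opening: 0.133
```

Emit:
move_arm(
  rows="0 0.2 0.3 0 0 0 0;0 0.1 0.4 0 0 0 0;0 0 0.4 0 0 0 0;0 0 0.4 0 0 0 0;0 0 0.2 0 0 0 0;0 0 0 0 0 0 0",
)

```text
time_s: 22.95
eef_pos: [0.4493, -0.2766, 0.2416]
eef_rot: [0.001, 0.718, 0.696, 0.002]
wrist_force: [0.7, 0.3, -3.9]
opening: 0.135
```

Emit:
move_arm(
  rows="0 0 0.2 0 0 0 0;0 0 0.1 0 0 0 0;0 0 0 0 0 0 0",
)

```text
time_s: 23.25
eef_pos: [0.4489, -0.2766, 0.2386]
eef_rot: [0.001, 0.718, 0.696, 0.002]
wrist_force: [-0.5, -0.1, -4.3]
opening: 0.136
```

Emit:
move_arm(
  rows="0 0 0.2 0 0 0 0;0 0 0.1 0 0 0 0;0 0 0 0 0 0 0",
)

```text
time_s: 23.55
eef_pos: [0.4488, -0.2764, 0.2353]
eef_rot: [0.001, 0.718, 0.696, 0.002]
wrist_force: [-0.9, 0.8, -4.2]
opening: 0.134
```

Emit:
move_arm(
  rows="0 0 0.2 0 0 0 0;0 0 0 0 0 0 0",
)

```text
time_s: 23.75
eef_pos: [0.4488, -0.2764, 0.2333]
eef_rot: [0.001, 0.718, 0.696, 0.002]
wrist_force: [0.6, 0.7, -5.0]
opening: 0.135
```

Emit:
move_arm(
  rows="0 0 0.1 0 0 0 0;0 0 0.1 0 0 0 0;0 0 0 0 0 0 0",
)

```text
time_s: 24.05
eef_pos: [0.4489, -0.2765, 0.2314]
eef_rot: [0.001, 0.718, 0.696, 0.002]
wrist_force: [-0.5, -0.5, -4.3]
opening: 0.133
```

Run:
```python
from h import *
p,Rm=pose();s=ctrl.get_obs();print(p,s['wrist_force'],s['torque'],s['time_s'])
w=cam('wrist','w14')
cv2.imwrite('pics/w14c.png',cv2.resize(w['color'][170:430,230:410],(540,600)[::1],interpolation=cv2.INTER_CUBIC))
```

```text
[ 0.44887595 -0.27648965  0.23138976] [-0.51350234 -0.50704713 -4.31178947] [ 0.0296953  -0.03071743 -0.00070914] 24.05
```

View pics/w14c.png

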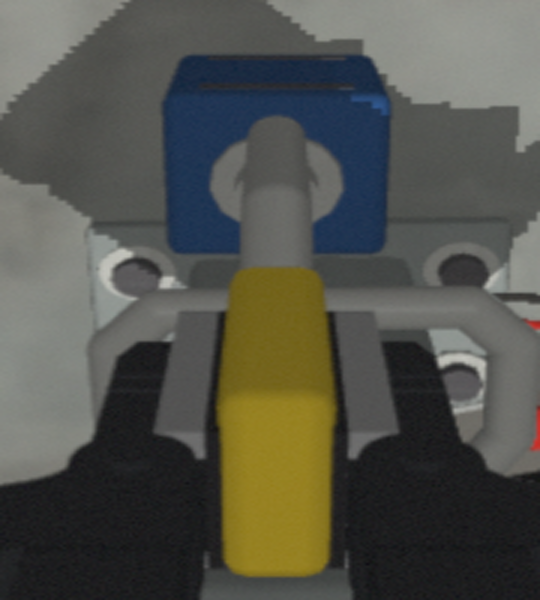

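Emit:
move_arm(
  rows="0.2 0 0.1 0 0 0 0;0.2 0 0.1 0 0 0 0;0 0 0 0 0 0 0",
)

```text
time_s: 24.4
eef_pos: [0.4494, -0.2726, 0.23]
eef_rot: [0.001, 0.718, 0.696, 0.002]
wrist_force: [-0.1, -0.4, -2.3]
opening: 0.136
```

Emit:
move_arm(
  rows="0 0 0.1 0 0 0 0;0 0 0.1 0 0 0 0;0 0 0 0 0 0 0",
)

```text
time_s: 24.7
eef_pos: [0.4496, -0.2727, 0.2296]
eef_rot: [0.002, 0.718, 0.696, 0.002]
wrist_force: [-3.0, 4.0, 10.9]
opening: 0.134
```

Emit:
move_arm(
  rows="0 0 -0.1 0 0 0 0;0 0 0 0 0 0 0;0 0 0 0 0 0 0.4;0 0 0 0 0 0 0.4;0 0 0 0 0 0 0.4;0 0 0 0 0 0 0.4;0 0 0 0 0 0 0.4;0 0 0 0 0 0 0.4",
)

```text
time_s: 25.5
eef_pos: [0.4491, -0.2726, 0.2285]
eef_rot: [0.001, 0.718, 0.696, 0.002]
wrist_force: [-0.8, 0.2, -0.9]
opening: 0.398
```

Run:
```python
from h import *
p,Rm=pose();s=ctrl.get_obs();print(p,s['wrist_force'],s['opening'],s['time_s'])
w=cam('wrist','w15')
```

```text
[ 0.44908139 -0.2725508   0.22850831] [-0.81784774  0.22866537 -0.88953364] 0.39770008536531826 25.5
```

View pics/w15.png

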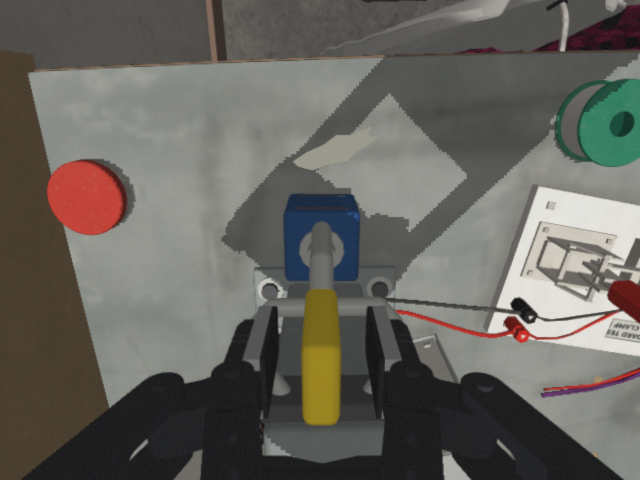

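Emit:
move_arm(
  rows="0 0 -0.5 0 0 0 0.4;0 0 -1 0 0 0 0.4;0 0 -2 0 0 0 0.4;0 0 -2.5 0 0 0 0.4;0 0 -2.5 0 0 0 0.4;0 0 -2.5 0 0 0 0.4;0 0 -2.5 0 0 0 0.4;0 0 -2 0 0 0 0.4;0 -3 -1 0 0 0 0.4;0 -4 0 0 0 0 0.4;0 -4 0 0 0 0 0.4;0 -2 0 0 0 0 0.4;0 0 0 0 0 0 0.4",
)

```text
time_s: 26.85
eef_pos: [0.317, -0.2687, 0.3943]
eef_rot: [0.002, 0.719, 0.695, 0.002]
wrist_force: [0.9, 0.6, -0.3]
opening: 0.4
```

Run:
```python
from h import *
p,Rm=pose();s=ctrl.get_obs();print(p,s['wrist_force'],s['opening'],s['time_s'])
w=cam('wrist','w16');t=cam('top','t16');c=cam('scene','s16')
a=cv2.resize(t['color'][180:260,390:500],(440,320),interpolation=cv2.INTER_CUBIC);b=cv2.resize(c['color'][150:240,320:410],(320,320),interpolation=cv2.INTER_CUBIC)
cv2.imwrite('pics/m16.png',np.hstack([a,b]))
```

```text
[ 0.31695044 -0.2687029   0.39433668] [ 0.86961423  0.59560036 -0.28579317] 0.3997112985644396 26.85
```

View pics/w16.png

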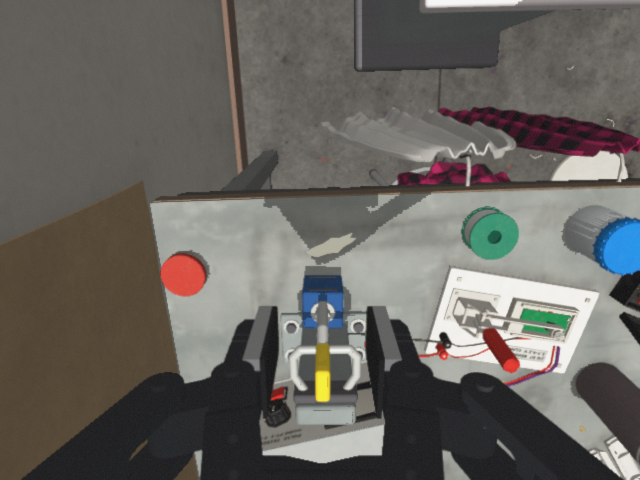

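View pics/m16.png

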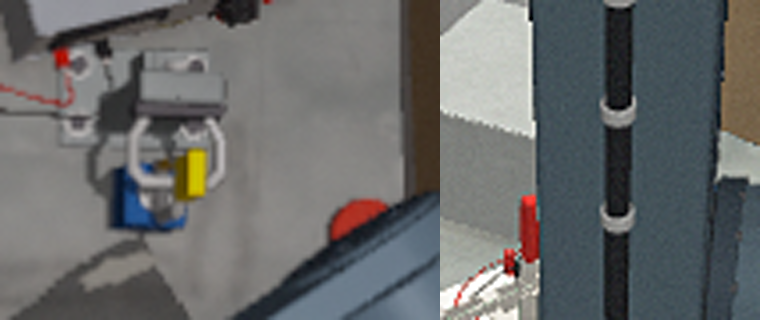

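Emit:
move_arm(
  rows="2 0 0 0 0 0 0.4;3 1 0 0 0 0 0.4;3 1 0 0 0 0 0.4;3 1 0 0 0 0 0.4;3 1 0 0 0 0 0.4;3 1 0 0 0 0 0.4;1 1 0 0 -4 0 0.4;0 0 0 0 -7 0 0.4;0 0 0 0 -7 0 0.4;0 0 0 0 -7 0 0.4;0 0 0 0 -7 0 0.4;0 0 0 0 -7 0 0.4;0 0 0 0 -6 0 0.4;0 0 0 0 0 0 0.4",
)

```text
time_s: 28.4
eef_pos: [0.3846, -0.0888, 0.392]
eef_rot: [0.267, 0.662, 0.645, -0.274]
wrist_force: [-0.5, -0.2, 0.3]
opening: 0.4
```

Run:
```python
from h import *
p,Rm=pose();s=ctrl.get_obs();print(p,Rm.round(2),s['wrist_force'],s['time_s'])
w=cam('wrist','w17')
B=np.array([.449,-.272,.025])
uv=proj(w,[B+[0,0,.15],B+[0,0,.02]]);print(uv)
```

```text
[ 0.38464698 -0.08879779  0.39198529] [[ 0.02  1.   -0.02]
 [ 0.71 -0.03 -0.71]
 [-0.71  0.   -0.71]] [-0.49923352 -0.24555544  0.31613843] 28.4
[[348.31690558 272.80625241]
 [423.95329598 240.58707829]]
```

View pics/w17.png

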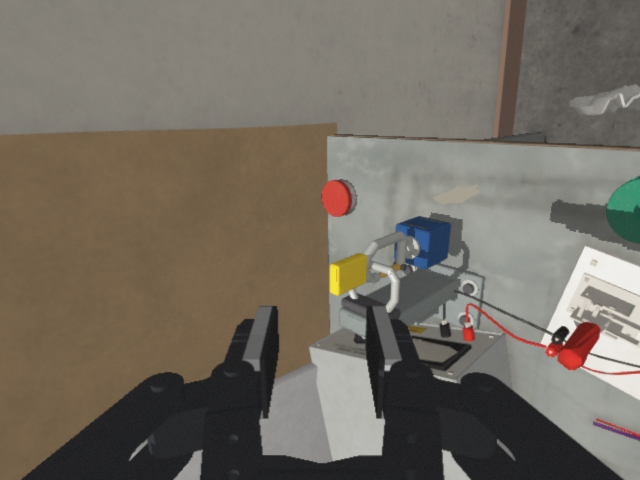

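Run:
```python
from h import *
w=cv2.imread('pics/w17.png');cv2.imwrite('pics/w17c.png',cv2.resize(w[205:325,320:480],(800,600),interpolation=cv2.INTER_CUBIC))
c=ctrl.camera('wrist')
B=np.array([.449,-.272,.025])
P=lambda x,y,z:B+[x,y,z]
print(((proj(c,[P(.017,0,.066),P(.017,0,.1),P(-.008,0,.09),P(0,0,.118),P(-.018,0,.09),P(0,-.01,.118),P(0,.02,.118)])-[320,205])*5).round())
```

```text
[[399. 300.]
 [303. 345.]
 [336. 217.]
 [250. 291.]
 [337. 171.]
 [210. 279.]
 [333. 316.]]
```

View pics/w17c.png

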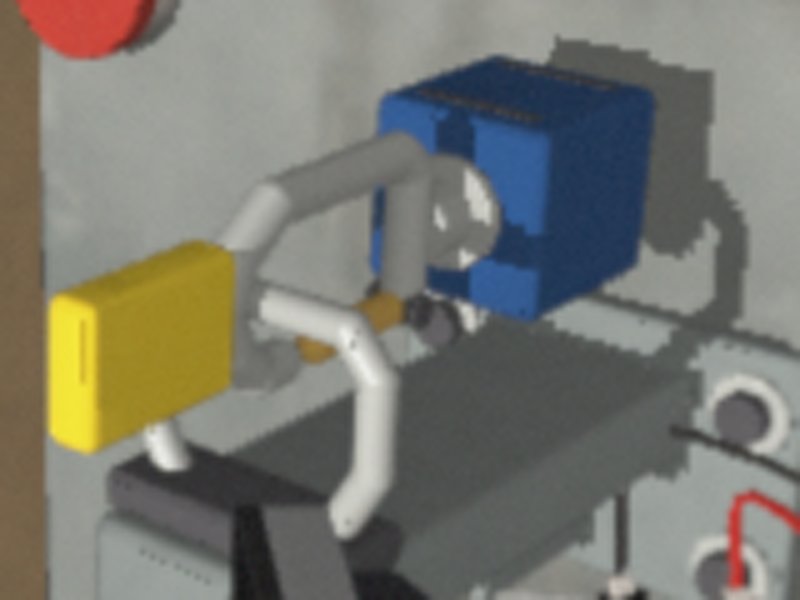

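Run:
```python
from h import *
a=ctrl.camera('wrist')['color'].astype(int);w=cv2.imread('pics/w17.png').astype(int)
d=np.abs(a-w).sum(2)[205:325,320:480];print(d.max(),(d>60).sum())
s=ctrl.get_obs();print(s['time_s'],s['dq'].round(4))
print(ctrl.hand_in())
```

```text
284 1403
28.55 [-0.0202 -0.0134 -0.0038 -0.0079  0.0019  0.0068]
the job is handed in; nothing more can be done
None
```

The weight is hanging from the bracket's ring by its hook, and I handed the job in at 28.6 s. No verdict was reported, and my last check for stillness was inconclusive.

**What I did**
- I picked the weight up by its tab, turned it upright, stood it on its base on the bench and let go. The pictures showed it standing.
- I then took it again from above and pushed the gate onto the free bar. The push force was about 5 N over roughly 20 mm.
- I lowered the weight until the bar sat under the bow, at about 118 mm on the weight. The gate force dropped away as the bar went in. I then let go and backed off.

**Last checks**
- **Gate and bar:** the last side view from the wrist camera shows the bar through the hook under its bow. The brass gate lies where I calculated it should when shut.
- **Upright and let go:** the weight hangs upright, about 25 mm off the bench by the arm's position. The gripper is well clear of it and touches nothing.
- **Bystanders:** in the pictures after letting go, the jar, tin and spool showed no sign of having moved. I did not measure their positions again, but neither the arm nor the weight came near them.
- **Stillness:** comparing two frames just before hand-in showed pixel changes around the weight. The arm was still settling then (about 0.02 rad/s), so the camera was moving slightly. The frames therefore don't prove the weight was completely still, though no swing was visible in any picture.

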